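Set a panel on the folding easel

TASK

First fold the little easel's hinged ledge fully down. Then take the taller of the two plywood panels out of its block and set it gently, without dropping it, upright on the ledge, centred and leaning flat back against the uprights, and let go. Leave the shorter panel in its block and do not knock or shove the small paint jar or the egg in its cup.

Things in the scene. Friction and masses are not known exactly. Their poses are not given: they have to be found in the camera images.
- tall_panel_center (a point): centre of the taller of two plain plywood panels: 10 mm thick, 90 mm wide, 130 mm tall, about 0.1 kg, at the start standing on its 90 mm edge, loose in the slot of a dark wooden block, its top 140 mm above the table. Axes: x through the thickness, y along the width, z along the height. Both faces are alike; either may face the front
- short_panel_center (a point): centre of the shorter panel (10 x 90 x 85 mm, same axes), standing in a block like the tall panel's; it stays there. Its top is 95 mm above the table
- block_a: the fixed dark block that holds the tall panel (the short one's is alike): 56 x 110 x 30 mm high, origin at the centre of its underside, slot along its y, 13 mm wide, 20 mm deep, slot floor 10 mm above the table. The blocks and the easel may stand in any left-to-right order
- seat (a point): seat of the small fixed wooden easel: point 60 mm above the table, in the middle of the ledge's hinge line, flush with the front of the uprights. Axes: z up along the uprights, which lean back 15 degrees from vertical (tops nearer the robot); x square out of the easel's front (away from the robot, give or take its yaw, and 15 degrees upward); y along the ledge
- easel_back: the easel's two uprights, 8 mm thick, 14 mm wide, at y = -36 and +36 mm, joined by a cross bar at the top; same origin and axes as the seat. They end 80 mm above it along z, so a tall panel set on the ledge stands 50 mm above their tops. Behind them are only lower props sloping down to the table
- ledge (a joint): angle of the easel's hinged ledge, rad: 0 = folded up against the uprights, 1.57 = fully down, square to them, at its stop. Starts at 0.8 to 1.15; stays where left (hinge friction 0.06 N m); pressing down on the tab opens it. When down, its top is the plane z = 0 of the seat, 30 mm deep along x, 96 mm wide, with a lip 5 mm high and 50 mm wide on its last 3 mm
- ledge_tab (a point): point on the inner (once down, upper) face of the finger tab, 30 mm wide and 6 mm thick, in the middle of the ledge's outer edge: 47 mm from the hinge line, 4 mm short of the tab's end. Its own z points from the hinge to the tab's end
- tall_panel: the taller panel; origin at the centre of its lower edge, axes as its centre's
- paint_jar_center (a point): centre of a small paint jar, 36 mm across, 45 mm high, loose; a bystander
- egg_center (a point): centre of an egg in a wooden egg cup, 48 mm across, 68 mm high, loose; a bystander
Things that resemble listed ones, but are neither listed nor needed, are in the scene too. Leave any green or pink look-alike of the tall_panel alone.

How it is judged:
By the outcome, as a careful person would: the job done as asked, in the order asked, and still so for the second after the job is handed in, with the robot touching nothing.
It also fails if it takes over 53 s, if anything falls off the work surface, if the arm or the gripper's body presses on something with over 40 N, if the wrist force passes 120 N, or if a joint passes its speed limit or range.

ROBOT

A 7-joint arm with a two-finger parallel gripper is mounted at the origin on the work surface. World frame = base frame: x ahead of the robot, y to its left, z up, the work surface at z = 0. Lengths are in mm, angles in rad, forces in N, time in s.
With the tool pointing down it reaches from about 425 to 1025 mm from the base axis. Payload 9.4 kg.
Tool frame: the origin (TCP) lies at the very end of the fingers, on their centre line; the grasp point (between the pads) lies 19 mm behind it (env.grip_depth is the distance from the TCP to the grasp point, in mm); z points along the fingers, y is the line along which they close (so a half turn about z gives the same grasp; the last joint's range is limited). The gripper opens to 85 mm and grips with 20 to 120 N. Pads are 22 mm wide; open, the fingers measure 114 mm over their backs; the gripper's body (76 mm by 85 mm) begins 54 mm behind the grasp point. The pads swing forward as they close: fully open they stand 13 mm farther back than shut.
Start: joints at [1.237, 0.599, -0.003, 1.599, 0.002, 0.943, -0.08], TCP at [184.131, -701.227, 231.275] pointing down, gripper open.
Joint ranges: [-2.57, 2.57], [-0.35, 1.97], [-1.29, 1.29], [0.11, 2.56], [-1.05, 4.19], [0.11, 1.86], [-2.63, 2.63]. Speed limits (rad/s): [2.22, 2.22, 3.01, 3.01, 3.14, 3.14, 3.14].

INTERFACE

Orientations are given as a unit quaternion [w, x, y, z].
In Python, from plant import env, vision gives the robot as it stands. The module is installed in compiled form; this text tells all that it offers.
- The arm moves only by the tool play_rows, never from a script. Its argument "motion" is one flat list of numbers, 4 for each row, row after row: the shift along the tool's x, y, z in mm, then the turn about the tool's z in degrees. In form: [dx, dy, dz, twist, dx, dy, dz, twist, ...]. A call has 1 to 20 rows; each row shifts and turns the commanded pose from where the row before left it, along the tool's axes as they then stand; what a row does not reach is not made up. A row lasts 1/12 s, in which the tool goes at most 41.7 mm and 7.16 degrees, less where a joint would pass 70% of its speed; a pose out of reach is approached as far as the arm can. A call is refused whole if a number of a shift passes 41.7 or a number of a turn 7.16, either way. A call with a gripper value outside its range is refused whole. "claw" is the finger opening in mm, from 0 to 85.4, set as the call begins (left out, the last holds). The fingers move at their own pace and stop on an object; "newtons" is the grip in N (left out, the last holds). Time passes only in rows, so rows that do not move let the fingers close. It gives the time, the measured TCP pose, the force, the opening and the grip force at its end, in the units of the state.
- env.sense(): the state, without advancing time (a new reading comes with each control period).
- vision.grab_frame(name): name is "side" or "top" or "wrist"; returns the picture (400x640x3 uint8, blue, green, red); there is no depth.
- vision.camera_info(name): a dict with "K" (3x3 intrinsics, pixels), "k1" (the pictures are not rectified: a ray, as slopes to the right and down, at radius r is drawn at 1 + k1 r^2 times it, then the intrinsics apply), "xyz" and "attitude" of the camera in the world. Camera axes: x right, y down, z forward; pixel columns grow to the right and rows downward; lengths in mm; the calibration is good to about 2 mm. A picture is of the moment at which its call begins: read the wrist's pose just before it. camera_info takes no time and is no camera call; for the wrist camera it gives the pose at the moment of the call.
- env.finish_job(): hands the job in; it is judged then, once.
The state is a dict: "time_s": time; "q": joint angles; "dq": joint speeds; "joint_torque": joint torques, N m; "position": TCP position; "orientation": TCP orientation; "wrist_force": force on the tool from outside, world axes, zero at the start; "torque": the same for the moment, N m; "gripper_width": finger opening in mm; "gripper_force": force on a finger pad.
Only numpy, scipy, OpenCV 4.12 (cv2) and the standard library are available. Lean on these libraries where they do the work, as an engineer would, in place of code of your own. Each camera call takes 0.05 s, during which the arm holds its last target. There are 200 camera calls.

## Working session

There is one attempt and no reset: what is moved stays moved. The work goes in short steps, Python scripts to look and compute and a tool call to move; the robot and the scene stay as the last step left them, time stands still between calls to the robot, and variables do not carry over. Pictures are saved under pics/ and viewed, at most 10 in all, crops included, and the job is handed in when it is done.

Besides the shell and the picture viewer there is one more tool, called after "Emit:" as name(argument=value, ...), one argument or row to a line, values as JSON. play_rows: Moves the arm, as the interface text tells. Its arguments: {"type":"object","properties":{"motion":{"type":"array","items":{"type":"number"}},"claw":{"type":"number"},"newtons":{"type":"number"}},"required":["motion"]}

```bash
mkdir -p pics
cat > h.py <<'E'
import numpy as np, cv2
from plant import env, vision
from scipy.spatial.transform import Rotation as R
def Rq(q): q=np.array(q); return R.from_quat([q[1],q[2],q[3],q[0]]).as_matrix()
def att(ci):
    a=np.array(ci["attitude"],float)
    return a if a.shape==(3,3) else Rq(a)
def ray(ci,uv):
    K=np.array(ci["K"]); d=np.array([(uv[0]-K[0,2])/K[0,0],(uv[1]-K[1,2])/K[1,1]])
    u=d.copy()
    for _ in range(30): u=d/(1+ci["k1"]*(u@u))
    return np.array(ci["xyz"],float), att(ci)@np.array([u[0],u[1],1])
def onz(ci,uv,z):
    o,d=ray(ci,uv); return o+d*(z-o[2])/d[2]
def proj(ci,p):
    c=att(ci).T@(np.array(p,float)-np.array(ci["xyz"])); u=c[:2]/c[2]; u=u*(1+ci["k1"]*(u@u)); K=np.array(ci["K"])
    return np.array([K[0,0]*u[0]+K[0,2],K[1,1]*u[1]+K[1,2]])
def tri(c1,a,c2,b):
    o1,d1=ray(c1,a);o2,d2=ray(c2,b);d1/=np.linalg.norm(d1);d2/=np.linalg.norm(d2)
    t=np.linalg.lstsq(np.c_[d1,-d2],o2-o1,rcond=None)[0]
    p,q=o1+d1*t[0],o2+d2*t[1]; return (p+q)/2,np.linalg.norm(p-q)
E
python3 - <<'E'
from h import *
for n in ("side","top","wrist"):
    c=vision.camera_info(n); print(n,c); cv2.imwrite(f"pics/{n}0.png",vision.grab_frame(n))
s=env.sense(); print(s["position"],s["orientation"],s["time_s"])
E
```

```text
side {'K': array([[487.61832339,   0.        , 324.47683636],
       [  0.        , 487.61832339, 200.49407709],
       [  0.        ,   0.        ,   1.        ]]), 'k1': 0.00027097859233124737, 'xyz': array([120.56172547, 578.47160082, 785.82087738]), 'attitude': array([ 0.11439088, -0.27687518,  0.8781764 , -0.37290894])}
top {'K': array([[445.08237514,   0.        , 319.20863529],
       [  0.        , 445.08237514, 200.05416289],
       [  0.        ,   0.        ,   1.        ]]), 'k1': 0.0026927005903148965, 'xyz': array([468.95046695,  -1.47456975, 969.75387977]), 'attitude': array([-0.0184404 ,  0.71460437, -0.69896793,  0.02108021])}
wrist {'K': array([[299.41887519,   0.        , 319.74958062],
       [  0.        , 299.41887519, 205.06474668],
       [  0.        ,   0.        ,   1.        ]]), 'k1': -0.021404885483976024, 'xyz': array([ 248.52450007, -685.21991545,  373.30363648]), 'attitude': array([ 0.10527919,  0.78477769, -0.60525028, -0.08192904])}
[ 184.05567605 -700.90519682  230.61933851] [-5.61030316e-04  9.91764656e-01  1.28072400e-01 -1.15665486e-04] 0.15
```

View pics/side0.png

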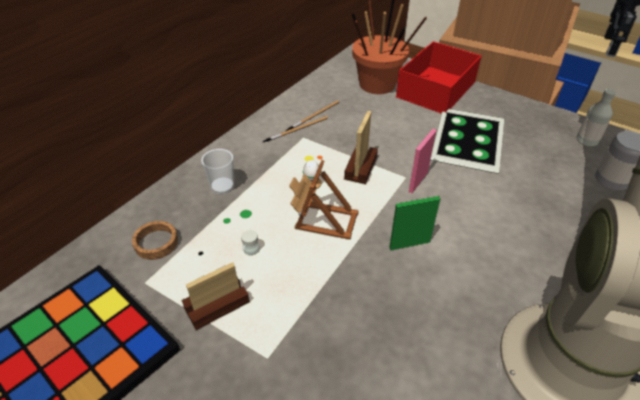

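View pics/top0.png

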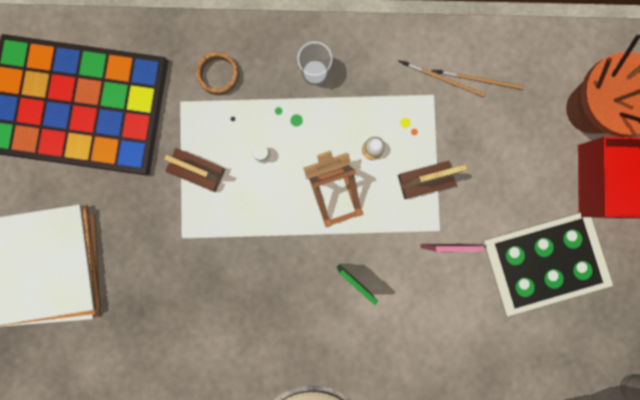

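The side view shows panels in dark blocks at (215,290) and (362,145). The top view shows them at (190,168) and (435,175). The easel is at (335,185), the egg at (374,147) and the jar at (263,153).

Candidates for the tall panel:
- left block panel, top view (186,166)
- right block panel, top view (442,173)
- green plate, top view (357,284)
- pink plate, top view (455,248)

The right block panel looks tallest. I'll check that in a crop.

Run:
```python
from h import *
t=cv2.imread("pics/top0.png");s=cv2.imread("pics/side0.png")
a=cv2.resize(t[130:230,290:480],(760,400),interpolation=cv2.INTER_CUBIC)
cv2.imwrite("pics/ct.png",a)
b=cv2.resize(s[100:250,280:400],(480,600),interpolation=cv2.INTER_CUBIC)
b2=cv2.resize(t[140:200,155:235],(320,240),interpolation=cv2.INTER_CUBIC)
b3=cv2.resize(s[250:335,170:260],(320,302),interpolation=cv2.INTER_CUBIC)
m=np.zeros((600,800,3),np.uint8);m[:,:480]=b;m[:240,480:]=b2;m[240:542,480:]=b3
cv2.imwrite("pics/cs.png",m)
```

```text
(no output)
```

View pics/ct.png

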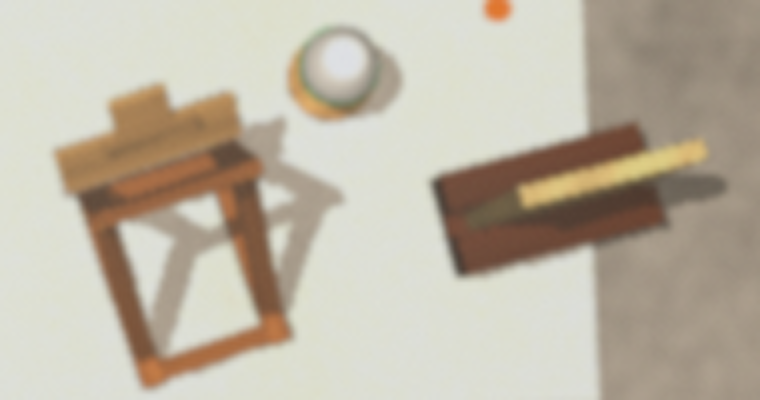

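View pics/cs.png

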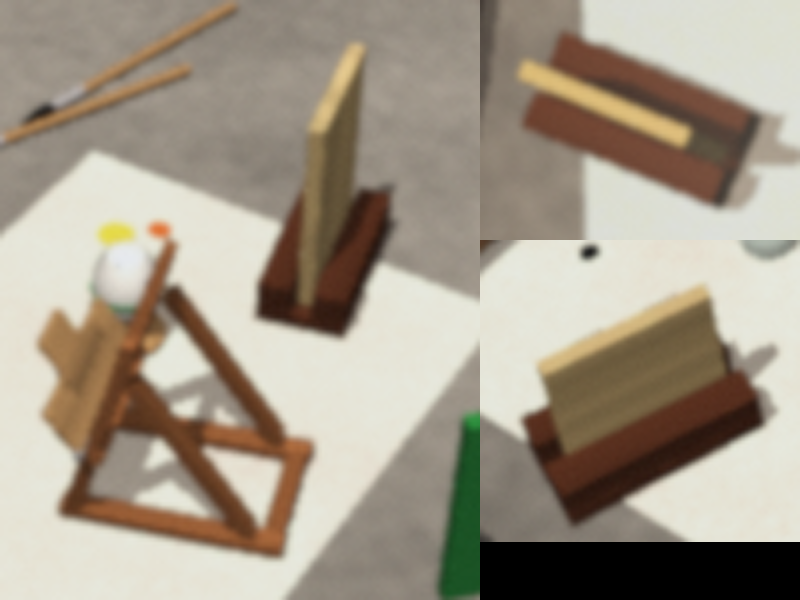

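Run:
```python
from h import *
np.set_printoptions(precision=1,suppress=True)
T=vision.camera_info("top");S=vision.camera_info("side")
ct=lambda x,y:(290+x/4-.4,130+y/4-.4)
cs=lambda x,y:(280+x/4-.4,100+y/4-.4)
def ln(n,a,b,z):
    p,q=onz(T,ct(*a),z),onz(T,ct(*b),z); d=q-p; print(n,p,q,"mid",(p+q)/2,"len",np.linalg.norm(d),"ang",np.degrees(np.arctan2(d[1],d[0])))
ln("panel",(521,196),(705,150),140)
ln("blkfront",(433,180),(637,124),30)
ln("blkback",(460,275),(668,226),30)
ln("crossbar back",(95,222),(262,177),137)
ln("base bar",(150,387),(292,335),8)
ln("ledge end",(55,150),(232,93),90)
ln("tab end",(110,100),(163,84),100)
ln("ledge hinge edge",(70,193),(242,138),62)
for n,a,b in (("panel L",(521,196),(314,128)),("panel R",(705,150),(361,48)),("upr top R",(258,165),(172,243)),("upr top L",(90,213),(131,345)),("tab endR",(163,84),(58,312)),("tab endL",(110,100),(42,345)),("ledge R",(232,93),(95,300)),("ledge L",(55,150),(45,412)),("ledge hinge L",(70,193),(80,453))):
    print(n,*tri(T,ct(*a),S,cs(*b)))
for n,uv,z in (("egg",(374.5,146),50),("jar",(263,153),40)): print(n,onz(T,uv,z))
```

```text
panel [ 559.9 -191.7  140. ] [ 583.5 -277.9  140. ] mid [ 571.7 -234.8  140. ] len 89.353126304076 ang -74.67669397840761
blkfront [ 579.4 -170.1   30. ] [ 611.8 -278.3   30. ] mid [ 595.6 -224.2   30. ] len 112.90451070110149 ang -73.34514657306259
blkback [ 529.2 -185.    30. ] [ 557.7 -295.1   30. ] mid [ 543.4 -240.    30. ] len 113.6490543995575 ang -75.48678108388259
crossbar back [543.4   7.5 137. ] [566.4 -70.5 137. ] mid [554.9 -31.5 137. ] len 81.33051754614178 ang -73.58515856906517
base bar [466.4 -22.7   8. ] [496.1 -98.9   8. ] mid [481.2 -60.8   8. ] len 81.73119369669413 ang -68.6672101310245
ledge end [583.1  28.7  90. ] [613.6 -58.7  90. ] mid [598.4 -15.   90. ] len 92.60314615736806 ang -70.7517910731567
tab end [607.1   1.9 100. ] [615.7 -24.  100. ] mid [611.4 -11.  100. ] len 27.27990385705577 ang -71.78874205372261
ledge hinge edge [564.8  21.5  62. ] [595.1 -66.1  62. ] mid [579.9 -22.3  62. ] len 92.66234831104167 ang -70.90112673218539
panel L [ 560.  -190.3  144.4] 1.5516436800301736
panel R [ 583.3 -278.   140.1] 0.4261225874969207
upr top R [571.8 -68.4 138.5] 0.2722955244554669
upr top L [545.3   8.6 138.2] 5.097966364291672
tab endR [615.1 -24.3 100.4] 1.1860527970803079
tab endL [606.3   1.4 100.6] 1.8186844200127614
ledge R [615.2 -58.7  84.1] 1.3606347404508063
ledge L [583.3  28.7  86.4] 0.6595620519357149
ledge hinge L [565.5  21.9  61. ] 1.5202736424022005
egg [ 635.9 -117.1   50. ]
jar [617.5 116.   40. ]
```

The right block's panel has its top at 140 mm and its length is about 89 mm, so that is the tall panel. Measured so far:
- Seat ≈ (581,-22,60), easel yaw ≈ 18.5°.
- Ledge angle ≈ 0.95 rad.
- Panel yaw ≈ 15.3°, top midpoint (572,-235,140).

I'll travel above the tab with the fingers closed.

Emit:
play_rows(
  motion=[29, -28, 0, 0, 29, -28, 0, 0, 29, -28, 0, 0, 29, -28, 0, 0, 29, -28, 0, 0, 29, -28, 0, 0, 29, -28, 0, 0, 29, -28, 0, 0, 29, -28, 0, 0, 29, -28, 0, 0, 29, -28, 0, 0, 29, -28, 0, 0, 29, -28, 0, 0, 29, -28, 0, 0, 29, -28, 0, 0, 29, -28, 0, 0, 29, -28, 0, 0, 29, -28, 0, 0, 29, -28, 0, 0, 20, -20, 0, 0],
  claw=0,
)

```text
time_s: 1.82
position: [597.8, -18.2, 231.2]
orientation: [-0.001, 0.992, 0.129, 0.0]
wrist_force: [-0.6, 0.3, -0.3]
gripper_width: -0.1
gripper_force: 0.0
```

Run:
```python
from h import *
s=env.sense(); print(s["time_s"],s["position"],s["orientation"],s["q"],s["wrist_force"])
```

```text
1.8167 [597.76379962 -18.17059824 231.18018053] [-5.67002108e-04  9.91584213e-01  1.29461392e-01  4.17296777e-04] [-0.0056713   0.44753916 -0.08263973  1.89568076  0.04820218  0.79950807
 -1.42493452] [-0.57639068  0.28324298 -0.30819257]
```

Emit:
play_rows(
  motion=[0, 0, 0, -7.1, 0, 0, 0, -7.1, 0, 0, 0, -7.1, 0, 0, 0, -7.1, 0, 0, 0, -7.1, 0, 0, 0, -7.1, 0, 0, 0, -7.1, 0, 0, 0, -7.1, 0, 0, 0, -7.1, 0, 0, 0, -7.1, 0, 0, 0, -7.1, 0, 0, 0, -7.1, 0, 0, 0, -7.1, 0, 0, 0, -1.0, 0, 0, 0, 0],
)

```text
time_s: 3.07
position: [596.1, -22.6, 231.0]
orientation: [-0.0, 0.589, 0.808, -0.0]
wrist_force: [-0.3, -0.1, -0.2]
gripper_width: 0.2
gripper_force: 0.0
```

Run:
```python
from h import *
s=env.sense(); c=vision.camera_info("wrist"); f=vision.grab_frame("wrist"); cv2.imwrite("pics/w1.png",f)
import pickle; pickle.dump((c,s),open("w1.pkl","wb"))
print(s["time_s"],s["position"],Rq(s["orientation"]).round(3),s["q"],c["xyz"]); print(att(c).round(3))
for p in ((581,-22,60),(612,-12,98)): print(proj(c,p))
```

```text
3.0667 [596.05241691 -22.600985   230.9858365 ] [[-0.307  0.952 -0.001]
 [ 0.952  0.307  0.   ]
 [ 0.    -0.    -1.   ]] [ 0.30524432  0.49070916 -0.52324024  1.87889094  0.31683542  0.85513569
 -0.06567125] [575.47291151  39.77383456 373.83435526]
[[ 0.952  0.296  0.08 ]
 [ 0.307 -0.918 -0.251]
 [-0.001  0.264 -0.965]]
[307.07327709 182.06212424]
[339.97968104 189.70947825]
```

View pics/w1.png

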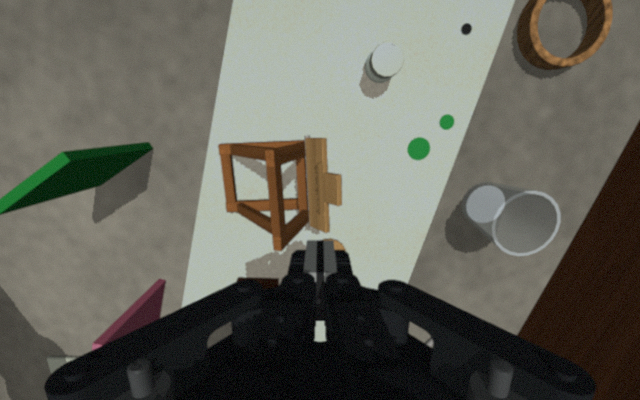

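The wrist view shows the tab at (337,188), against a predicted (340,190), so the estimates hold. Next I'll press the ledge down along its arc.

Emit:
play_rows(
  motion=[2, 6, 30, 0, 2, 6, 40, 0, 1, 4, 30, 0, 0, 1, 20, 0, 0, 0, 7, 0, 0, 0, 5, 0, 0, 2, 3, 0, 0, 3, 3, 0, 0, 3, 4, 0, 0, 2, 4, 0, 0, 2, 4, 0, 0, 1, 4, 0, 0, 1, 2, 0, 0, 0, 0, 0],
)

```text
time_s: 4.28
position: [623.7, -8.3, 74.5]
orientation: [-0.0, 0.588, 0.809, -0.001]
wrist_force: [-0.5, 0.8, -0.2]
gripper_width: 0.4
gripper_force: 0.0
```

Run:
```python
from h import *
s=env.sense(); print(s["time_s"],s["position"],s["wrist_force"])
f=vision.grab_frame("side"); cv2.imwrite("pics/s1.png",cv2.resize(f[120:250,260:400],(560,520),interpolation=cv2.INTER_CUBIC))
```

```text
4.2833 [623.71875522  -8.31272041  74.53419427] [-0.5388997   0.82509955 -0.15163786]
```

View pics/s1.png

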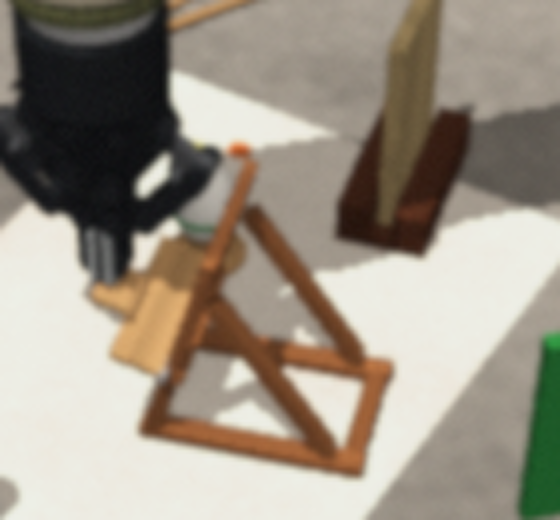

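The ledge is nearly down, with the fingertips on the tab at (105,285). I'll press further until the stop shows in the force.

Emit:
play_rows(
  motion=[0, 0, 1, 0, 0, 0, 1, 0, 0, 0, 0, 0],
)

```text
time_s: 4.58
position: [623.9, -8.2, 73.2]
orientation: [-0.0, 0.588, 0.809, -0.0]
wrist_force: [-0.4, -0.6, 0.8]
gripper_width: -0.1
gripper_force: 0.7
```

Emit:
play_rows(
  motion=[0, 0, 1, 0, 0, 0, 0, 0],
)

```text
time_s: 4.75
position: [624.0, -8.1, 72.7]
orientation: [0.0, 0.588, 0.809, -0.0]
wrist_force: [-1.6, -0.8, 7.2]
gripper_width: 0.3
gripper_force: 3.8
```

Emit:
play_rows(
  motion=[0, 0, 1, 0, 0, 0, 0, 0],
)

```text
time_s: 4.92
position: [624.1, -8.2, 72.4]
orientation: [0.0, 0.588, 0.809, -0.0]
wrist_force: [-2.9, -0.9, 13.4]
gripper_width: 0.1
gripper_force: 6.9
```

The contact force reached 13 N at z=72.4, where the stop should be, so the ledge is fully down. Now to the panel.

Emit:
play_rows(
  motion=[0, 0, -6, 0, 0, 0, -30, 0, 0, 0, -40, 0, 0, 0, -40, 0, 0, 0, -26, 0, -33, -20, 0, 2.6, -33, -20, 0, 0, -33, -20, 0, 0, -33, -20, 0, 0, -33, -20, 0, 0, -33, -20, 0, 0, 0, 0, 0, 0, 0, 0, 0, 0],
  claw=60,
  newtons=30,
)

```text
time_s: 6.0
position: [561.5, -234.2, 213.0]
orientation: [-0.0, 0.608, 0.794, -0.001]
wrist_force: [0.5, -0.1, -0.3]
gripper_width: 60.0
gripper_force: 0.0
```

Run:
```python
from h import *
s=env.sense(); c=vision.camera_info("wrist"); f=vision.grab_frame("wrist"); t=vision.grab_frame("top")
print(s["time_s"],s["position"],s["gripper_width"],Rq(s["orientation"]).round(3)[:,:2])
import pickle; pickle.dump(c,open("w2.pkl","wb"))
x=np.zeros((400,800,3),np.uint8); x[:,:640]=f; x[:140,640:]=cv2.resize(t[140:210,300:380],(160,140))
cv2.imwrite("pics/w2.png",x); cv2.imwrite("pics/w2raw.png",f)
for p in ((559.9,-191.7,140),(583.5,-277.9,140)): print(proj(c,p))
```

```text
6.0 [ 561.46820779 -234.1634804   212.98390512] 59.95736282381754 [[-0.261  0.965]
 [ 0.965  0.261]
 [-0.    -0.001]]
[333.86356982 158.12241343]
[332.85992012 271.03064346]
```

View pics/w2.png

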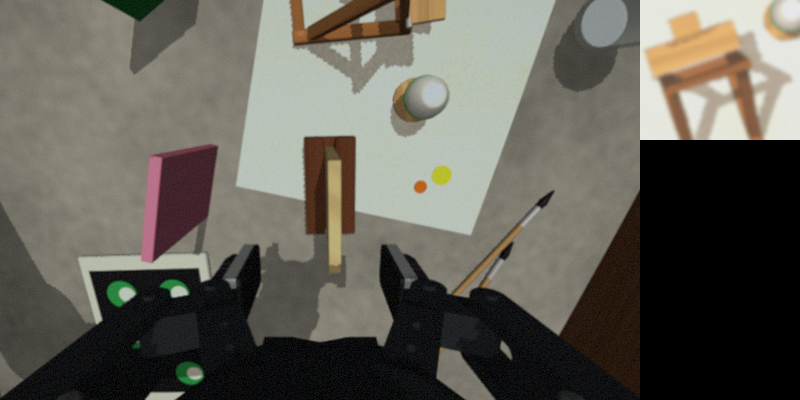

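The panel top runs from (335,158) to (335,270) as predicted, aligned with the tool. I'll correct the offset, descend and grip.

Emit:
play_rows(
  motion=[-3, 10, 11, 0, 0, 0, 30, 0, 0, 0, 30, 0, 0, 0, 25, 0, 0, 0, 15, 0, 0, 0, 0, 0],
)

```text
time_s: 6.6
position: [572.6, -228.7, 98.2]
orientation: [-0.003, 0.605, 0.797, -0.0]
wrist_force: [-0.8, 0.6, -0.3]
gripper_width: 60.1
gripper_force: 0.0
```

Emit:
play_rows(
  motion=[0, 0, 0, 0, 0, 0, 0, 0, 0, 0, 0, 0, 0, 0, 0, 0, 0, 0, 0, 0, 0, 0, 0, 0, 0, 0, 0, 0, 0, 0, 0, 0],
  claw=0,
  newtons=35,
)

```text
time_s: 7.27
position: [573.6, -231.6, 103.4]
orientation: [0.001, 0.606, 0.796, 0.0]
wrist_force: [-1.4, 0.7, 7.8]
gripper_width: 9.7
gripper_force: 36.7
```

Emit:
play_rows(
  motion=[0, 0, -3, 0, 0, 0, -6, 0, 0, 0, -12, 0, 0, 0, -20, 0, 0, 0, -25, 0, 0, 0, -30, 0, 0, 0, -30, 0, 0, 0, -24, 0, 0, 0, 0, 0, 0, 0, 0, 0],
)

```text
time_s: 8.1
position: [573.8, -231.7, 254.6]
orientation: [0.002, 0.606, 0.795, 0.0]
wrist_force: [0.5, -0.0, -1.9]
gripper_width: 9.9
gripper_force: 35.6
```

Run:
```python
from h import *
s=env.sense(); c=vision.camera_info("wrist"); f=vision.grab_frame("wrist"); 
print(s["time_s"],s["position"],s["gripper_width"],s["wrist_force"])
A=Rq(s["orientation"]); print(A.round(3))
sd=vision.grab_frame("side")
x=np.zeros((400,800,3),np.uint8); x[:,:400]=f[:,120:520]; x[:,400:]=cv2.resize(sd[50:250,250:450],(400,400))
cv2.imwrite("pics/w3.png",x);cv2.imwrite("pics/w3raw.png",f)
p=np.array(s["position"])
for dx in (-45,0,45):
  print(dx,proj(c,p+A@np.array([dx,0,-36.6])),proj(c,p+A@np.array([dx,0,93.4])))
```

```text
8.1 [ 573.77033473 -231.66009793  254.61824971] 9.884292350251044 [ 0.50206152 -0.04378121 -1.90833803]
[[-0.265  0.964  0.003]
 [ 0.964  0.265 -0.001]
 [-0.002  0.003 -1.   ]]
-45 [320.84764428 382.6402771 ] [320.33959693 256.68734647]
0 [320.95610185 293.1654378 ] [320.36489765 206.2312059 ]
45 [321.08297721 182.66334596] [320.39190921 150.63169874]
```

View pics/w3.png

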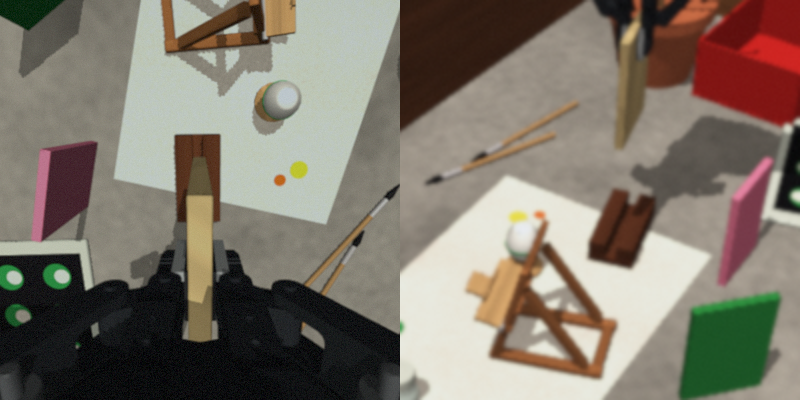

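The panel is clear of the block, standing about 4–5 mm toward tool −x of the grip centre (top edge at row 195, against 183 if centred). I'll move to hover in front of the easel and measure the easel yaw there.

Emit:
play_rows(
  motion=[10, 4, 0, 0, 20, 7, 0, 0, 27, 10, 0, 0, 30, 11, 0, 0, 30, 12, 0, 0, 30, 12, 0, 0, 27, 10, 0, 0, 20, 7, 0, 0, 11, 4, 0, -3.1, 0, 0, 0, 0, 0, 0, 0, 0],
)

```text
time_s: 9.12
position: [592.4, -12.3, 251.3]
orientation: [-0.001, 0.584, 0.812, -0.0]
wrist_force: [0.7, 0.1, -0.5]
gripper_width: 9.3
gripper_force: 35.6
```

Run:
```python
from h import *
s=env.sense(); c=vision.camera_info("wrist"); f=vision.grab_frame("wrist"); t=vision.grab_frame("top")
print(s["time_s"],s["position"],Rq(s["orientation"]).round(3)[:,:2])
import pickle; pickle.dump((c,s),open("w4.pkl","wb"))
cv2.imwrite("pics/w4raw.png",f);cv2.imwrite("pics/t4raw.png",t)
x=np.zeros((600,800,3),np.uint8); x[:]=cv2.resize(f[80:280,180:447],(800,600),interpolation=cv2.INTER_CUBIC)
cv2.imwrite("pics/w4.png",x)
```

```text
9.1167 [592.42024567 -12.28026449 251.34103873] [[-0.319  0.948]
 [ 0.948  0.319]
 [ 0.001 -0.002]]
```

View pics/w4.png

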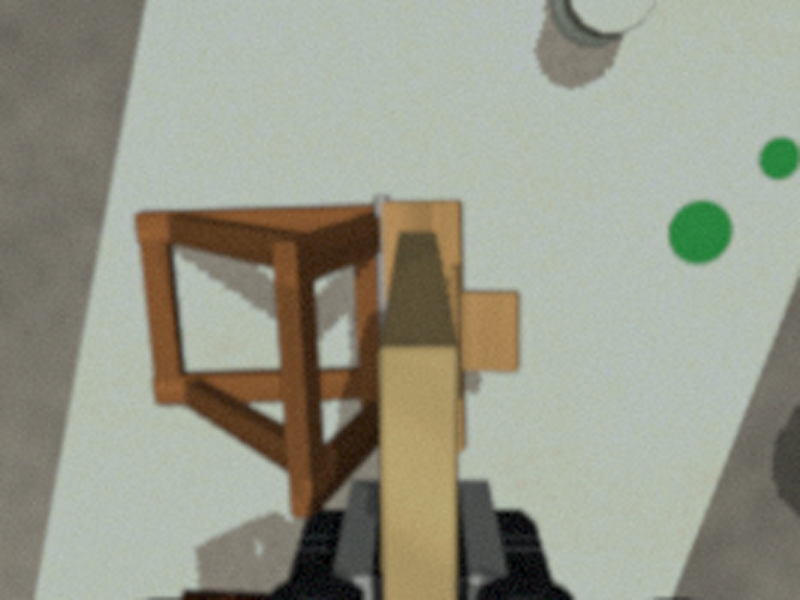

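Run:
```python
from h import *
import pickle
np.set_printoptions(precision=1,suppress=True)
c,s=pickle.load(open("w4.pkl","rb")); A=Rq(s["orientation"]);p=np.array(s["position"])
g=lambda x,y:(180+x/3-.33,80+y/3-.33)
def loc(P): return A.T@(P-p)
P={}
for n,uv,z in (("ledge hinge +y",(382,203),60),("ledge outer +y",(461,201),67.8),("ledge outer low",(465,448),67.8),("tab +y",(519,291),73.2),("tab -y",(518,371),73.2),("bar back +y",(275,240),135.2),("bar back -y",(292,515),135.2),("bar front +y",(312,240),137.3),("bar front -y",(325,490),137.3),("panel btm back",(401,233),161),("panel btm front",(434,233),161)):
    P[n]=onz(c,g(*uv),z); print(n,P[n],"tool xy",loc(P[n]))
for a,b in (("ledge outer +y","ledge outer low"),("tab +y","tab -y"),("bar back +y","bar back -y"),("bar front +y","bar front -y")):
    d=loc(P[a])-loc(P[b]); print(a,np.degrees(np.arctan2(d[1],d[0])),np.linalg.norm(d))
```

```text
ledge hinge +y [565.4  21.   60. ] tool xy [ 40.  -14.7 191.4]
ledge outer +y [592.2  31.4  67.8] tool xy [ 41.3  14.  183.6]
ledge outer low [624.5 -56.6  67.8] tool xy [-52.4  16.6 183.5]
tab +y [622.2   8.1  73.2] tool xy [  9.7  35.  178.1]
tab -y [632.2 -20.1  73.2] tool xy [-20.2  35.5 178.1]
bar back +y [540.8   7.7 135.2] tool xy [ 35.3 -42.4 116.2]
bar back -y [569.6 -72.8 135.2] tool xy [-50.2 -40.7 116.2]
bar front +y [551.1  11.4 137.3] tool xy [ 35.6 -31.5 114.1]
bar front -y [576.9 -60.6 137.3] tool xy [-40.9 -29.9 114.1]
panel btm back [574.2  24.  161. ] tool xy [40.1 -5.6 90.4]
panel btm front [582.3  26.7 161. ] tool xy [40.1  2.9 90.4]
ledge outer +y -1.6144505051814624 93.70923622664579
tab +y -0.9317022055400889 29.91247745730258
bar back +y -1.1102567924690725 85.5601129979738
bar front +y -1.170285592015202 76.51585651679719
```

The easel is 1.2° off in the tool frame. Its lateral centre is at −5.3 and the panel's is at −4.9, so they line up. The hinge is at tool y −13.9, so the panel back face needs about −8.5. I'll shift most of that and lower.

Emit:
play_rows(
  motion=[0, -4, 0, -1.2, 0, -3, 5, 0, 0, 0, 12, 0, 0, 0, 18, 0, 0, 0, 18, 0, 0, 0, 15, 0, 0, 0, 10, 0, 0, 0, 6, 0, 0, 0, 4, 0, 0, 0, 0, 0, 0, 0, 0, 0],
)

```text
time_s: 10.13
position: [586.6, -15.5, 164.6]
orientation: [0.0, 0.576, 0.818, 0.0]
wrist_force: [0.1, -0.2, -0.5]
gripper_width: 9.8
gripper_force: 35.5
```

Emit:
play_rows(
  motion=[0, 0, 2, 0, 0, 0, 1, 0, 0, 0, 1, 0, 0, 0, 0, 0],
)

```text
time_s: 10.47
position: [586.4, -15.6, 160.4]
orientation: [0.0, 0.576, 0.818, 0.0]
wrist_force: [0.6, 0.1, -0.8]
gripper_width: 9.5
gripper_force: 35.5
```

Emit:
play_rows(
  motion=[0, 0, 1, 0, 0, 0, 0.5, 0, 0, 0, 0, 0],
)

```text
time_s: 10.72
position: [586.3, -15.6, 158.7]
orientation: [-0.0, 0.576, 0.818, -0.0]
wrist_force: [-1.2, 0.3, -1.1]
gripper_width: 9.8
gripper_force: 35.5
```

Emit:
play_rows(
  motion=[0, 0, 1, 0, 0, 0, 0, 0],
)

```text
time_s: 10.88
position: [586.3, -15.6, 157.6]
orientation: [-0.0, 0.576, 0.818, -0.0]
wrist_force: [-0.1, -0.4, -0.6]
gripper_width: 9.5
gripper_force: 35.5
```

Emit:
play_rows(
  motion=[0, 0, 1, 0, 0, 0, 0, 0],
)

```text
time_s: 11.05
position: [586.3, -15.6, 156.6]
orientation: [-0.0, 0.576, 0.818, -0.0]
wrist_force: [0.4, 0.3, -2.3]
gripper_width: 9.4
gripper_force: 35.5
```

Emit:
play_rows(
  motion=[0, 0, 1, 0, 0, 0, 0, 0],
)

```text
time_s: 11.22
position: [586.5, -15.5, 156.3]
orientation: [0.0, 0.576, 0.818, -0.0]
wrist_force: [-2.0, -0.9, 5.8]
gripper_width: 9.7
gripper_force: 36.5
```

The panel touches the ledge as predicted, with its bottom at 63. Now I'll ease it back against the uprights.

Emit:
play_rows(
  motion=[0, -1, 0, 0, 0, 0, 0, 0],
)

```text
time_s: 11.38
position: [585.9, -15.8, 156.3]
orientation: [0.001, 0.576, 0.818, 0.0]
wrist_force: [0.7, 0.1, 3.8]
gripper_width: 9.8
gripper_force: 36.3
```

Emit:
play_rows(
  motion=[0, -0.7, 0, 0, 0, 0, 0, 0],
)

```text
time_s: 11.55
position: [585.2, -16.0, 156.1]
orientation: [0.0, 0.576, 0.818, 0.0]
wrist_force: [1.0, 0.2, 4.1]
gripper_width: 9.6
gripper_force: 36.4
```

Emit:
play_rows(
  motion=[0, -0.7, 0, 0, 0, 0, 0, 0],
)

```text
time_s: 11.72
position: [584.3, -16.4, 155.9]
orientation: [0.0, 0.576, 0.818, 0.0]
wrist_force: [1.4, 0.2, 3.0]
gripper_width: 9.6
gripper_force: 36.2
```

Emit:
play_rows(
  motion=[0, -0.7, 0, 0, 0, 0, 0, 0],
)

```text
time_s: 11.88
position: [583.9, -16.5, 155.8]
orientation: [0.0, 0.576, 0.818, 0.0]
wrist_force: [1.8, 0.5, 1.7]
gripper_width: 10.0
gripper_force: 36.1
```

Emit:
play_rows(
  motion=[0, -0.7, 0, 0, 0, 0, 0, 0],
)

```text
time_s: 12.05
position: [583.4, -16.6, 155.9]
orientation: [0.0, 0.575, 0.818, 0.001]
wrist_force: [3.7, 1.4, 0.9]
gripper_width: 9.5
gripper_force: 35.9
```

Emit:
play_rows(
  motion=[0, -0.7, 0, 0, 0, 0, 0, 0],
)

```text
time_s: 12.22
position: [582.9, -16.8, 155.9]
orientation: [0.001, 0.575, 0.818, 0.001]
wrist_force: [4.4, 1.4, 1.2]
gripper_width: 9.5
gripper_force: 35.7
```

The uprights are felt (4.4 N) with the panel still on the ledge. I'll loosen the grip a little so the panel rests on the rear finger, then follow it back.

Emit:
play_rows(
  motion=[0, 0, 0, 0, 0, 0, 0, 0, 0, 0, 0, 0],
  claw=14,
  newtons=20,
)

```text
time_s: 12.47
position: [580.8, -17.6, 155.2]
orientation: [-0.001, 0.576, 0.818, -0.001]
wrist_force: [-0.3, -0.4, 1.1]
gripper_width: 13.8
gripper_force: 0.0
```

Emit:
play_rows(
  motion=[0, -1.5, 0, 0, 0, -1.5, 0, 0, 0, -1.5, 0, 0, 0, -1.5, 0, 0, 0, -1.5, 0, 0, 0, -1.5, 0, 0],
  claw=22,
)

```text
time_s: 12.97
position: [573.4, -20.3, 155.8]
orientation: [-0.0, 0.576, 0.818, -0.0]
wrist_force: [-0.5, 0.4, 0.3]
gripper_width: 22.0
gripper_force: 0.0
```

Run:
```python
from h import *
s=env.sense(); print(s["position"],s["wrist_force"],s["gripper_width"])
f=vision.grab_frame("side"); w=vision.grab_frame("wrist")
x=np.zeros((520,800,3),np.uint8); x[:]=np.hstack([cv2.resize(f[90:250,260:383],(400,520),interpolation=cv2.INTER_CUBIC),cv2.resize(w[100:360,220:420],(400,520))])
cv2.imwrite("pics/s5.png",x)
```

```text
[573.42082414 -20.30286543 155.7656383 ] [-0.46781514  0.39689469  0.26594266] 22.012800186037232
```

View pics/s5.png

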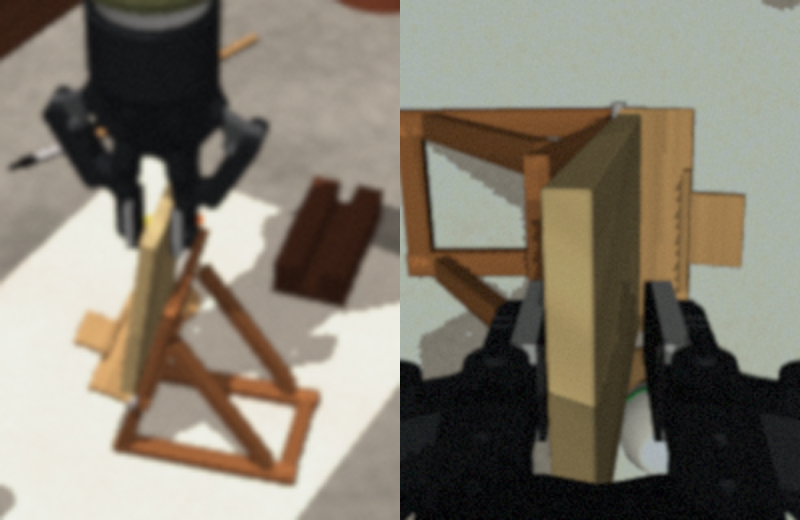

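The panel's foot is at the hinge and the panel leans on the rear finger. I'll keep easing it back.

Emit:
play_rows(
  motion=[0, -1.5, 0, 0, 0, -1.5, 0, 0, 0, -1.5, 0, 0, 0, -1.5, 0, 0, 0, -1.5, 0, 0, 0, -1.5, 0, 0, 0, -1.5, 0, 0, 0, -1.5, 0, 0, 0, -1.5, 0, 0, 0, -1.5, 0, 0, 0, -1.5, 0, 0, 0, 0, 0, 0],
)

```text
time_s: 14.07
position: [557.8, -25.9, 155.8]
orientation: [-0.0, 0.576, 0.818, -0.0]
wrist_force: [-0.0, -0.3, 0.6]
gripper_width: 22.3
gripper_force: 0.0
```

Emit:
play_rows(
  motion=[0, -1.5, 0, 0, 0, -1.5, 0, 0, 0, 0, 0, 0],
)

```text
time_s: 14.32
position: [555.0, -26.8, 155.8]
orientation: [-0.0, 0.576, 0.818, -0.0]
wrist_force: [-0.2, 0.2, -0.7]
gripper_width: 21.9
gripper_force: 0.0
```

Emit:
play_rows(
  motion=[0, -1.5, 0, 0, 0, -1, 0, 0, 0, 0, 0, 0],
)

```text
time_s: 14.57
position: [552.8, -27.6, 155.8]
orientation: [0.0, 0.576, 0.818, -0.0]
wrist_force: [0.4, 0.2, -0.1]
gripper_width: 21.7
gripper_force: 0.4
```

Run:
```python
from h import *
s=env.sense(); print(s["position"],s["wrist_force"],s["gripper_width"])
f=vision.grab_frame("side"); w=vision.grab_frame("wrist")
x=np.zeros((520,800,3),np.uint8); x[:]=np.hstack([cv2.resize(f[90:250,260:383],(400,520),interpolation=cv2.INTER_CUBIC),cv2.resize(w[100:360,220:420],(400,520))])
cv2.imwrite("pics/s6.png",x)
```

```text
[552.78525149 -27.64699002 155.7823307 ] [ 0.42025793  0.24637432 -0.05038498] 21.71135308256445
```

View pics/s6.png

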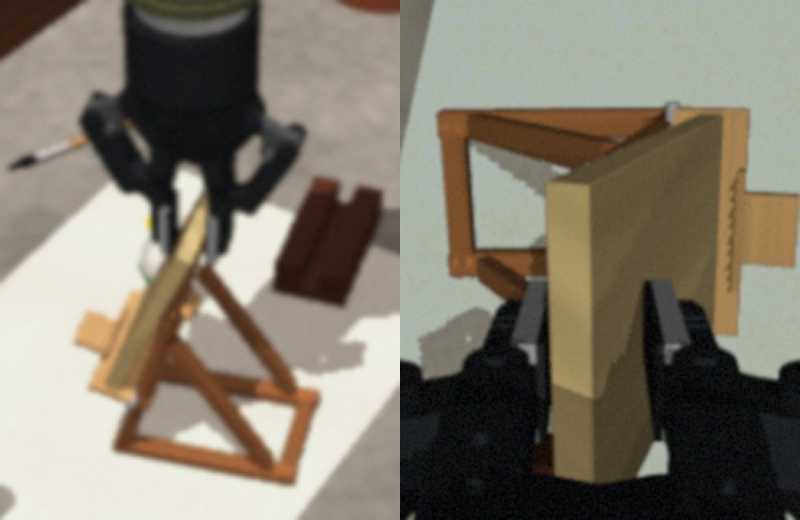

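The panel now leans on the uprights, with the fingers barely touching it. That was one picture over the ten allowed; I'll do the remaining checks numerically. Now I'll open and retreat straight up.

Emit:
play_rows(
  motion=[0, 1, 0, 0, 0, 0, 0, 0, 0, 0, 0, 0, 0, 0, 0, 0, 0, 0, 0, 0],
  claw=45,
)

```text
time_s: 15.08
position: [553.8, -27.2, 155.7]
orientation: [-0.0, 0.576, 0.818, -0.0]
wrist_force: [-0.2, -1.0, -0.8]
gripper_width: 44.8
gripper_force: 0.0
```

Emit:
play_rows(
  motion=[0, 0, -5, 0, 0, 0, -10, 0, 0, 0, -20, 0, 0, 0, -30, 0, 0, 0, -30, 0, 0, 0, -20, 0, 0, 0, 0, 0, 0, 0, 0, 0],
)

```text
time_s: 15.75
position: [554.3, -27.2, 272.6]
orientation: [0.001, 0.576, 0.818, 0.001]
wrist_force: [-1.0, 0.1, -0.7]
gripper_width: 44.8
gripper_force: 0.0
```

Run:
```python
from h import *
np.set_printoptions(precision=1,suppress=True)
s=env.sense(); c=vision.camera_info("wrist"); w=vision.grab_frame("wrist");cv2.imwrite("pics/w7.png",w)
t=vision.grab_frame("top");cv2.imwrite("pics/t7.png",t)
print(s["time_s"],s["position"],s["wrist_force"])
S=np.array([580.5,-22.4,60]);ya=np.radians(19.7);b=np.radians(15)
X=np.array([np.cos(ya)*np.cos(b),np.sin(ya)*np.cos(b),np.sin(b)]);Y=np.array([-np.sin(ya),np.cos(ya),0]);Z=np.cross(X,Y)
L=lambda x,y,z:S+x*X+y*Y+z*Z
T=vision.camera_info("top")
for n,p in (("topback+",(0,45,130)),("topfront+",(10,45,130)),("topback-",(0,-45,130)),("topfront-",(10,-45,130)),("botfront+",(10,45,0)),("botfront-",(10,-45,0)),("hinge+",(0,48,0)),("outer+",(30,48,0)),("tab+",(51,15,0)),("tab-",(51,-15,0))): print(n,proj(c,L(*p)),proj(T,L(*p)))
# scan profiles across panel in wrist image: rows at several ledge y stations
g=cv2.GaussianBlur(w,(3,3),0).astype(float)
for yy,zz,lab in ((35,0,"foot y35"),(25,0,"foot y25"),(30,130,"top y30"),(0,130,"top y0")):
    print(lab)
    for x in np.arange(-8,36,2.0):
        u,v=proj(c,L(x,yy,zz)).round().astype(int)
        if 0<=u<640 and 0<=v<400: print(x,(u,v),g[v,u].astype(int),end="; ")
    print()
```

```text
15.75 [554.3 -27.2 272.6] [-1.   0.1 -0.7]
topback+ [310.5 156.9] [312.4 188.2]
topfront+ [323.3 157.2] [310.6 182.8]
topback- [311.4 264.4] [360.6 172.1]
topfront- [322.9 265.8] [359.  166.8]
botfront+ [350.8 145.2] [306.4 173.1]
botfront- [348.8 219. ] [348.  159.3]
hinge+ [342.3 142.4] [306.5 178.2]
outer+ [368.2 142.8] [301.9 164.3]
tab+ [385.3 172.3] [314.1 149.4]
tab- [383.9 197.6] [328.1 144.8]
foot y35
-8.0 (np.int64(335), np.int64(153)) [ 61  90 103]; -6.0 (np.int64(337), np.int64(153)) [ 62  91 105]; -4.0 (np.int64(339), np.int64(154)) [ 60  90 103]; -2.0 (np.int64(340), np.int64(154)) [ 60  89 102]; 0.0 (np.int64(342), np.int64(154)) [ 60  89 102]; 2.0 (np.int64(344), np.int64(154)) [55 85 97]; 4.0 (np.int64(345), np.int64(154)) [56 84 96]; 6.0 (np.int64(347), np.int64(154)) [55 82 93]; 8.0 (np.int64(349), np.int64(154)) [55 82 95]; 10.0 (np.int64(351), np.int64(154)) [56 83 96]; 12.0 (np.int64(352), np.int64(154)) [57 83 96]; 14.0 (np.int64(354), np.int64(154)) [55 83 95]; 16.0 (np.int64(356), np.int64(154)) [56 84 96]; 18.0 (np.int64(357), np.int64(154)) [ 57  87 100]; 2
[... 3042 characters left out ...]
4(321), np.int64(214)) [ 63  93 108]; 10.0 (np.int64(323), np.int64(214)) [ 65  96 110]; 12.0 (np.int64(326), np.int64(214)) [ 68  99 113]; 14.0 (np.int64(328), np.int64(215)) [ 67  98 113]; 16.0 (np.int64(330), np.int64(215)) [ 66  98 112]; 18.0 (np.int64(333), np.int64(215)) [ 68  99 113]; 20.0 (np.int64(335), np.int64(215)) [ 67  99 113]; 22.0 (np.int64(338), np.int64(215)) [ 68 101 115]; 24.0 (np.int64(340), np.int64(216)) [ 66  98 112]; 26.0 (np.int64(343), np.int64(216)) [ 62  91 104]; 28.0 (np.int64(345), np.int64(216)) [ 60  90 103]; 30.0 (np.int64(348), np.int64(216)) [ 63  93 106]; 32.0 (np.int64(351), np.int64(216)) [ 61  91 104]; 34.0 (np.int64(353), np.int64(217)) [ 59  89 101];
```

The numbers show the foot's front edge at x≈19 instead of 10, and the top set back to match. So the foot slid about 9 mm out and the panel leans too far. I'll mend it by pushing gently on the face just below the upright tops, with closed fingers turned 90° so the body and linkage stay clear of the panel.

Emit:
play_rows(
  motion=[0, 0, 0, 7.1, 0, 0, 0, 7.1, 0, 0, 0, 7.1, 0, 0, 0, 7.1, 0, 0, 0, 7.1, 0, 0, 0, 7.1, 0, 0, 0, 7.1, 0, 0, 0, 7.1, 0, 0, 0, 7.1, 0, 0, 0, 7.1, 0, 0, 0, 7.1, 0, 0, 0, 7.1, 0, 0, 0, 4.8, 22, 1, 0, 0, 22, 1, 0, 0, 22, 2, 0, 0, 0, 0, 0, 0],
  claw=0,
)

```text
time_s: 17.27
position: [620.1, -7.0, 269.1]
orientation: [-0.0, 0.985, 0.172, -0.0]
wrist_force: [-0.1, -0.3, 0.8]
gripper_width: -0.1
gripper_force: 0.0
```

Run:
```python
from h import *
s=env.sense(); p=np.array(s["position"]); d=p-[580.5,-22.4,0]; a=np.radians(19.7)
print(s["time_s"],p,Rq(s["orientation"]).round(3)[:,:2].tolist(),"h",d[0]*np.cos(a)+d[1]*np.sin(a),"lat",-d[0]*np.sin(a)+d[1]*np.cos(a),s["q"][6],s["wrist_force"])
```

```text
17.2667 [620.11419828  -6.97472997 269.1440301 ] [[0.941, 0.339], [0.339, -0.941], [0.0, -0.001]] h 42.495386222043216 lat 1.1686789729266902 -1.4057363536099012 [-0.09259129 -0.33366804  0.76884948]
```

Emit:
play_rows(
  motion=[0, 1, 30, 0, 0, 0, 40, 0, 0, 0, 40, 0, 0, 0, 28, 0, 0, 0, 11, 0, -5, 0, 0, 0, -8, 0, 0, 0, -8, 0, 0, 0, -4, 0, 0, 0, -2, 0, 0, 0, 0, 0, 0, 0],
)

```text
time_s: 18.18
position: [592.2, -19.2, 123.2]
orientation: [0.0, 0.985, 0.171, 0.001]
wrist_force: [0.4, -0.7, 0.0]
gripper_width: 0.2
gripper_force: 0.0
```

Emit:
play_rows(
  motion=[-1.5, 0, 0, 0, -1, 0, 0, 0, 0, 0, 0, 0],
)

```text
time_s: 18.43
position: [590.0, -19.7, 122.0]
orientation: [0.0, 0.985, 0.171, 0.0]
wrist_force: [0.2, 0.1, 0.9]
gripper_width: -0.1
gripper_force: 0.0
```

Emit:
play_rows(
  motion=[-1, 0, 0, 0, -1, 0, 0, 0, 0, 0, 0, 0],
)

```text
time_s: 18.68
position: [587.8, -20.3, 121.6]
orientation: [-0.0, 0.985, 0.171, -0.0]
wrist_force: [-0.3, 0.3, -0.3]
gripper_width: 0.0
gripper_force: 0.0
```

Emit:
play_rows(
  motion=[-1, 0, 0, 0, 0, 0, 0, 0],
)

```text
time_s: 18.85
position: [587.3, -20.5, 121.7]
orientation: [-0.0, 0.985, 0.171, 0.0]
wrist_force: [0.2, 1.7, 0.4]
gripper_width: -0.1
gripper_force: 0.3
```

Emit:
play_rows(
  motion=[-1, 0, 0, 0, 0, 0, 0, 0],
)

```text
time_s: 19.02
position: [586.5, -20.9, 121.8]
orientation: [-0.0, 0.985, 0.171, 0.0]
wrist_force: [1.7, 1.1, 0.0]
gripper_width: -0.1
gripper_force: 0.8
```

Emit:
play_rows(
  motion=[-1, 0, 0, 0, 0, 0, 0, 0],
)

```text
time_s: 19.18
position: [585.3, -21.3, 121.8]
orientation: [-0.0, 0.985, 0.171, 0.0]
wrist_force: [1.4, 1.1, -0.2]
gripper_width: 0.1
gripper_force: 1.0
```

Emit:
play_rows(
  motion=[-0.7, 0, 0, 0, 0, 0, 0, 0],
)

```text
time_s: 19.35
position: [585.1, -21.4, 121.9]
orientation: [-0.0, 0.985, 0.171, 0.001]
wrist_force: [3.9, 0.7, -1.9]
gripper_width: 0.0
gripper_force: 1.6
```

Emit:
play_rows(
  motion=[-0.7, 0, 0, 0, 0, 0, 0, 0],
)

```text
time_s: 19.52
position: [585.0, -21.4, 122.0]
orientation: [-0.0, 0.985, 0.171, 0.001]
wrist_force: [5.7, 0.9, -1.7]
gripper_width: 0.0
gripper_force: 2.4
```

Emit:
play_rows(
  motion=[3, 0, 0, 0, 8, 0, 0, 0, 15, 0, 0, 0, 12, 0, 0, 0, 0, 0, -35, 0, 0, 0, -40, 0, 0, 0, -40, 0, 0, 0, -35, 0, 0, 0, 0, 0, 0, 0, 0, 0],
)

```text
time_s: 20.35
position: [620.4, -9.0, 273.9]
orientation: [0.0, 0.985, 0.171, 0.002]
wrist_force: [-0.5, -0.3, -0.3]
gripper_width: -0.1
gripper_force: 0.0
```

```bash
cat > chk.py <<'E'
from h import *
np.set_printoptions(precision=1,suppress=True)
s=env.sense(); c=vision.camera_info("wrist"); w=vision.grab_frame("wrist");cv2.imwrite("pics/w8.png",w)
t=vision.grab_frame("top");T=vision.camera_info("top")
print(s["time_s"],s["position"])
S=np.array([580.5,-22.4,60]);ya=np.radians(19.7);b=np.radians(15)
X=np.array([np.cos(ya)*np.cos(b),np.sin(ya)*np.cos(b),np.sin(b)]);Y=np.array([-np.sin(ya),np.cos(ya),0]);Z=np.cross(X,Y)
L=lambda x,y,z:S+x*X+y*Y+z*Z
def scan(f,ci,pts,lab,par):
    uv=np.array([proj(ci,p) for p in pts],np.float32)
    v=cv2.remap(f,uv[None,:,0],uv[None,:,1],cv2.INTER_LINEAR)[0].astype(float)
    d=np.abs(np.diff(cv2.GaussianBlur(v,(1,5),0),axis=0)).sum(1)
    k=[i for i in range(2,len(d)-2) if d[i]>6 and d[i]==d[i-2:i+3].max()]
    print(lab,"in view",((uv>0)&(uv<[640,400])).all(),[(round(float(par[i]),1),int(d[i]),v[max(i-3,0)].astype(int).tolist(),v[min(i+4,len(v)-1)].astype(int).tolist()) for i in k])
xs=np.arange(-12,40,.5);ys=np.arange(-60,60,.5)
for n,f,ci in (("wrist",w,c),("top",t,T)):
    for yy in (35,-35): scan(f,ci,[L(x,yy,0) for x in xs],f"{n} foot x @y{yy}",xs)
    for yy in (30,-20): scan(f,ci,[L(x,yy,130) for x in xs],f"{n} top x @y{yy}",xs)
    scan(f,ci,[L(5,y,130) for y in ys],f"{n} top y",ys)
    scan(f,ci,[L(26,y,0) for y in ys],f"{n} ledge y",ys)
E
python3 chk.py
```

```text
20.35 [620.4  -9.  273.9]
wrist foot x @y35 in view True [(8.5, 17, [55, 84, 95], [74, 115, 147]), (28.5, 19, [82, 128, 163], [68, 93, 113]), (32.0, 39, [68, 93, 113], [163, 175, 167])]
wrist foot x @y-35 in view True [(9.0, 14, [59, 87, 100], [74, 116, 146]), (30.0, 25, [83, 130, 165], [58, 81, 97]), (33.5, 25, [58, 81, 97], [119, 130, 131])]
wrist top x @y30 in view True [(-7.5, 7, [11, 11, 13], [11, 13, 7]), (9.5, 6, [17, 12, 12], [19, 17, 15]), (13.0, 16, [19, 17, 15], [19, 31, 34]), (15.5, 21, [20, 28, 30], [44, 66, 76]), (17.0, 19, [29, 40, 44], [56, 82, 95])]
wrist top x @y-20 in view True [(-6.5, 7, [13, 8, 4], [12, 7, 10]), (-0.5, 6, [10, 12, 9], [7, 8, 9]), (1.0, 6, [5, 7, 10], [16, 14, 16]), (2.5, 6, [12, 12, 12], [16, 11, 8]), (11.0, 11, [10, 7, 8], [26, 24, 21]), (13.0, 6, [18, 20, 19], [23, 21, 18]), (22.5, 8, [17, 17, 13], [12, 8, 8]), (35.0, 7, [16, 14, 15], [18, 19, 13]), (36.5, 7, [19, 16, 16], [19, 15, 17])]
wrist top y in view True [(-57.0, 8, [16, 14, 15], [14, 13, 10]), (-52.5, 79, [10, 9, 8], [145, 154, 145]), (-49.0, 20, [145, 154, 145], [107, 112, 109]), (-45
[... 594 characters left out ...]
, (36.5, 14, [14, 13, 12], [24, 34, 39]), (40.5, 21, [26, 37, 45], [55, 83, 93]), (41.0, 21, [30, 42, 50], [58, 85, 96]), (44.0, 9, [55, 83, 93], [79, 88, 89]), (48.0, 49, [79, 88, 90], [15, 12, 12]), (51.0, 9, [12, 6, 12], [12, 14, 9]), (55.5, 6, [11, 9, 6], [16, 12, 10]), (58.0, 7, [7, 5, 7], [21, 20, 19])]
wrist ledge y in view True [(-48.0, 14, [103, 118, 127], [81, 130, 167]), (-28.5, 13, [82, 131, 166], [68, 109, 139]), (24.0, 12, [64, 102, 131], [79, 124, 160]), (47.0, 26, [88, 131, 162], [171, 184, 175])]
top foot x @y35 in view True []
top foot x @y-35 in view True []
top top x @y30 in view True []
top top x @y-20 in view True []
top top y in view True []
top ledge y in view True []
```

The foot is now at x≈9 with the ledge edge read at ≈29, so it's flush within about a millimetre. I'll move the arm aside and check centring and the top.

Emit:
play_rows(
  motion=[0, 30, -10, 0, 0, 35, 0, 0, 0, 35, 0, 0, 0, 35, 0, 0, 0, 35, 0, 0, 0, 35, 0, 0, 0, 35, 0, 0, 0, 35, 0, 0, 0, 0, 0, 0, 0, 0, 0, 0],
)

```text
time_s: 21.28
position: [711.3, -270.5, 278.2]
orientation: [-0.001, 0.986, 0.169, -0.002]
wrist_force: [-0.6, 0.2, -0.9]
gripper_width: 0.6
gripper_force: 0.0
```

```bash
cat >> chk.py <<'E'
print("----")
si=vision.grab_frame("side");SI=vision.camera_info("side")
for z in (5,100): scan(t,T,[L(10,y,z) for y in ys],f"top face y z={z}",ys)
scan(t,T,[L(0,y,130) for y in ys],"top backedge y",ys)
for z in (20,60,120): scan(si,SI,[L(x,45,z) for x in xs],f"side x at z{z}",xs)
cv2.imwrite("pics/s9.png",si);cv2.imwrite("pics/t9.png",t)
E
python3 chk.py | grep -v wrist
```

```text
21.2833 [ 711.3 -270.5  278.2]
top foot x @y35 in view True [(8.0, 14, [81, 112, 133], [95, 145, 185]), (29.5, 16, [129, 175, 213], [193, 209, 215])]
top foot x @y-35 in view True [(-11.0, 22, [112, 167, 186], [87, 123, 142]), (9.5, 13, [83, 118, 144], [96, 149, 192]), (30.0, 16, [119, 172, 212], [182, 202, 209]), (31.5, 16, [143, 180, 206], [204, 218, 218])]
top top x @y30 in view True [(-0.5, 10, [196, 212, 215], [150, 202, 221]), (9.5, 25, [122, 183, 211], [88, 125, 145]), (27.5, 17, [83, 116, 139], [97, 152, 196])]
top top x @y-20 in view True [(0.0, 34, [77, 108, 132], [125, 189, 208]), (10.0, 24, [130, 194, 213], [90, 130, 148]), (28.0, 17, [81, 114, 138], [95, 148, 191])]
top top y in view True [(-53.0, 14, [202, 210, 211], [165, 179, 188]), (-52.5, 14, [198, 207, 209], [161, 175, 185]), (-43.5, 9, [141, 167, 184], [130, 188, 217]), (47.0, 14, [152, 196, 214], [207, 220, 221])]
top ledge y in view True [(-47.0, 14, [195, 214, 221], [135, 184, 221]), (48.0, 15, [127, 174, 214], [187, 208, 216])]
----
top face y z=5 in view True [(-47.5, 7, [139, 159, 175], [109, 150, 182]), (48
[... 470 characters left out ...]
), (46.5, 22, [138, 173, 193], [204, 218, 218])]
side x at z20 in view True [(-11.0, 22, [91, 105, 124], [44, 63, 93]), (1.0, 14, [42, 66, 94], [70, 102, 123]), (9.5, 11, [80, 119, 142], [93, 142, 181]), (29.0, 19, [133, 177, 212], [199, 219, 228])]
side x at z60 in view True [(1.0, 14, [45, 71, 102], [72, 106, 127]), (11.0, 9, [88, 132, 162], [99, 152, 197]), (20.5, 13, [105, 162, 209], [87, 135, 177]), (26.0, 14, [90, 135, 175], [122, 168, 207])]
side x at z120 in view True [(-9.0, 14, [73, 87, 105], [38, 56, 86]), (0.5, 16, [42, 64, 87], [73, 107, 128]), (10.0, 30, [102, 133, 151], [181, 194, 202]), (20.0, 8, [198, 207, 212], [184, 194, 198]), (24.5, 15, [186, 197, 200], [214, 227, 228])]
```

The panel reads flat: top face 0–10 and foot at about 9. It is centred within about 1.2 mm. Handing in.

```bash
python3 -c "
from plant import env
print(env.finish_job())"
```

```text
the job is handed in; nothing more can be done
None
```

I folded the ledge to its stop and set the tall panel on it, leaning flat against the uprights (to within about 1 mm) and about 1 mm off centre, then let go and handed the job in at about 21 s. On release the foot had slid out about 9 mm, so I pushed it back with closed fingers. I viewed 11 pictures against the limit of 10, and I planned the moves clear of the short panel, jar and egg but did not re-measure them afterwards.

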